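# Close up a small denture flask on the turntable

### The arm

A 6-joint arm with a two-finger parallel gripper is mounted at the origin on the work surface. World frame = base frame: x ahead of the robot, y to its left, z up, the work surface at z = 0. Lengths are in m, angles in rad, forces in N, time in s.
With the tool pointing down it reaches from about 0.325 to 0.925 m from the base axis. Payload 3.1 kg.
Tool frame: the origin (TCP) lies midway between the tips of the shut fingers; the grasp point (between the pads) lies grip_point_offset behind it (grip_point_offset is the distance from the TCP to the grasp point, in m); x points along the fingers, y is the direction in which the jaws open and shut, and the axes are right-handed (so a half turn about x gives the same grasp; the last joint's range is limited). The gripper opens to 85 mm and grips with 20 to 120 N. Pads are 22 mm wide; open, the fingers measure 114 mm over their backs; the gripper's body (76 mm by 85 mm) begins 54 mm behind the grasp point. The pads swing forward as they close: fully open they stand 13 mm farther back than shut.
Start: joints at [1.213, 0.217, 1.613, -0, 1.311, -0.112], TCP at [0.152, 0.606, 0.231] pointing down, gripper open.
Joint ranges: [-2.75, 2.75], [-0.78, 2.1], [0.31, 2.55], [-1.13, 4.27], [0.13, 2.63], [-2.58, 2.58]. Speed limits (rad/s): [2.79, 2.79, 3.14, 3.14, 3.14, 3.14].

### API

Orientations are given as a 3x3 rotation matrix whose columns are the frame's x, y, z axes.
In Python, from plant import read_state, capture, camera_info, finish_job, grip_point_offset gives the robot as it stands. The module is installed in compiled form; this text tells all that it offers.
- The arm moves only by the shell command python3 -m pendant 'ROWS' [OPENING] [FORCE]. ROWS is JSON, a list of rows, each a list of 6 numbers: the shift along the tool's x, y, z in mm, then the turn, a rotation vector about the tool's x, y, z in degrees. In form: [[dx, dy, dz, wx, wy, wz], ...]. A call has 1 to 10 rows; each row shifts and turns the commanded pose from where the row before left it, along the tool's axes as they then stand; what a row does not reach is not made up. A row lasts 1/10 s, in which the tool goes at most 50 mm and 8.59 degrees, less where a joint would pass 70% of its speed; a pose out of reach is approached as far as the arm can. A call with a gripper value outside its range is refused whole. OPENING is the gripper's target within -1 to 1 (fully open at 1, half-way at 0, shut at -1), set as the call begins (- or left out, the last holds). The fingers move at their own pace and stop on an object; FORCE is the grip in N (left out, the last holds). Time passes only in rows, so rows that do not move let the fingers close. It gives the time, the measured TCP pose, the force and the opening at its end, in the units of the state.
- read_state(): the state, without advancing time (a new reading comes with each control period).
- capture(name): name is "scene" or "top" or "wrist"; returns the picture (384x512x3 uint8, red, green, blue); there is no depth.
- camera_info(name): a dict with "vertical_fov" (degrees; the focal length in pixels is half the picture's height over the tangent of half this angle, whatever the lens; pixels are square), "cx", "cy" (the principal point, pixels), "world_from_camera" (4x4, takes a point from camera to world coordinates); the wrist camera has in their place "mount" (4x4, takes a point from camera to tool coordinates, whose origin is the TCP and whose axes are the tool frame's). Camera axes: x right, y down, z forward; pixel columns grow to the right and rows downward; lengths in m; the calibration is good to about 2 mm. A picture is of the moment at which its call begins: read the wrist's pose just before it. camera_info takes no time and is no camera call.
- finish_job(): hands the job in, once; it reports no verdict.
The state is a dict: "clock": time; "qpos": joint angles; "joint_velocities": joint speeds; "tau": joint torques, N m; "ee_pos": TCP position; "eef_rot": TCP orientation; "force": force on the tool from outside, world axes, zero at the start; "ft_torque": the same for the moment, N m; "finger_gap": finger opening in m.
Only numpy, scipy, OpenCV 4.12 (cv2) and the standard library are available. Lean on these libraries where they do the work, as an engineer would, in place of code of your own. Each camera call takes 0.05 s, during which the arm holds its last target.

### The job

Build up the small brass flask, standing upright in the middle of the white turntable: first the stone-filled lower half, then the open brass ring over the model with its edge flush, then the brass lid with its knob up, and last the dark steel ring weight over the knob so that it lies flat on the lid. Set each part down and let go of it before fetching the next, do not drop any, and leave everything else (the thin aluminium casting ring too) where it is.

Things in the scene. Friction and masses are not known exactly. Their poses are not given: they have to be found in the camera images.
- turntable: Round white enamel turntable, platter 150 mm across, grey circles (68 and 110 mm across) round its middle. Fixed to the bench, though the platter turns freely on ball bearings. Origin on its axis at bench level, z up; the platter's flat top is 36 mm above the origin.
- lower_half: Lower half of the flask: brass cylinder 56 mm across and 28 mm high, filled with white stone, with a white model of a dental arch standing up in the middle (32 mm across at its foot, reaching 41 mm above the underside). About 0.28 kg. Origin at the centre of its underside, z up; its flat rim, on which the ring sits, is 28 mm above the origin. Grip it round the outside.
- flask_ring: Flask ring: open brass tube, 56 mm outside, 46 mm inside, 28 mm high, same both ways up. About 0.18 kg. Origin at the centre of its underside, z along its axis. Grip it round the outside.
- flask_lid: Flask lid: solid brass disc 56 mm across and 8 mm thick with an upright round knob 22 mm across in its middle, from 8 to 30 mm above the underside. About 0.24 kg. Origin at the centre of its underside, z up through the knob. Grip it by the knob.
- weight: Weight: thick dark steel ring, 52 mm outside, hole 32 mm right through, 24 mm high, same both ways up. About 0.25 kg. Origin at the centre of its underside, z along its axis. Its hole passes over the lid's knob. Grip it round the outside.
- casting_ring: Bystander, not part of the flask: thin-walled pale aluminium ring, 64 mm outside, 58 mm inside, 40 mm high. Origin at the centre of its underside. Loose; leave it alone.
- dappen: Bystander: squat amber glass dappen dish, 42 mm across, 22 mm high. Origin at the centre of its underside. Loose; leave it alone.
- jar: Bystander: small jar with a red cap, 38 mm across, 50 mm high. Origin at the centre of its underside. Loose; leave it alone.
- tray: Bystander: chrome perforated horseshoe impression tray, about 105 by 82 mm, 16 mm high, with a flat handle towards its +x. Origin at bench level in the middle of the arch. Loose; leave it alone.
- shade_guide: Bystander: blue plastic shade guide with ten tooth-coloured tabs in a steel holder 50 mm (x) by 150 mm (y), 33 mm high. Origin at the centre of its underside. Loose; leave it alone.
Not all that is in view belongs to the job. Several things look just like the weight: the one meant starts nearest to the robot's base.

How it is judged:
By the outcome, as a careful person would: the job done as asked, in the order asked, and still so for the second after the job is handed in, with the robot touching nothing.
It also fails if it takes over 109 s, if anything falls off the work surface, if the arm or the gripper's body presses on something with over 40 N, if the wrist force passes 120 N, or if a joint passes its speed limit or range.

## Working session

There is one attempt and no reset: what is moved stays moved. The work goes in short steps, Python scripts to look and compute and a shell command to move; the robot and the scene stay as the last step left them, time stands still between calls to the robot, and variables do not carry over. Pictures are saved under pics/ and viewed, and the job is handed in when it is done.

```bash
mkdir -p pics; ls; python3 - <<'E'
from plant import *
import plant,cv2,numpy as np
print(grip_point_offset)
s=read_state()
for k in s: print(k,np.round(s[k],4).tolist())
for n in ["scene","top","wrist"]:
    print(n,{k:np.round(v,4).tolist() for k,v in camera_info(n).items()})
    cv2.imwrite(f"pics/{n}0.png",capture(n)[:,:,::-1])
E
```

```text
pics
0.0187
clock 0.0
qpos [1.2128, 0.2178, 1.615, -0.0, 1.3113, -0.1122]
joint_velocities [0.0004, 0.0007, -0.0017, -0.0015, 0.0021, 0.0001]
tau [0.0008, -39.6842, -30.3854, -0.0001, 0.0097, -0.0]
ee_pos [0.1518, 0.6054, 0.2299]
eef_rot [[-0.0008, 0.2433, 0.9699], [-0.0023, 0.9699, -0.2433], [-1.0, -0.0024, -0.0002]]
force [0.2022, -0.5911, -0.6174]
ft_torque [0.0025, -0.0321, -0.0146]
finger_gap 0.0852
scene {'vertical_fov': 53.8801, 'cx': 257.2314, 'cy': 189.3811, 'world_from_camera': [[-0.0555, 0.7425, -0.6676, 1.1591], [0.9984, 0.0355, -0.0435, -0.0552], [-0.0086, -0.6689, -0.7433, 0.6742], [0.0, 0.0, 0.0, 1.0]]}
top {'vertical_fov': 52.2705, 'cx': 262.1504, 'cy': 191.5066, 'world_from_camera': [[0.0185, -0.9831, 0.1824, 0.4085], [-0.9997, -0.0149, 0.021, -0.1011], [-0.0179, -0.1827, -0.983, 1.0596], [0.0, 0.0, 0.0, 1.0]]}
wrist {'vertical_fov': 59.9237, 'cx': 255.4021, 'cy': 189.6482, 'mount': [[0.0003, -0.311, 0.9504, -0.142], [1.0, 0.0003, -0.0002, 0.0011], [-0.0002, 0.9504, 0.311, -0.0774], [0.0, 0.0, 0.0, 1.0]]}
```

View pics/scene0.png

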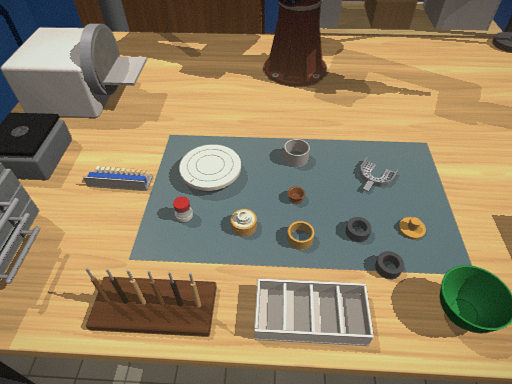

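View pics/top0.png

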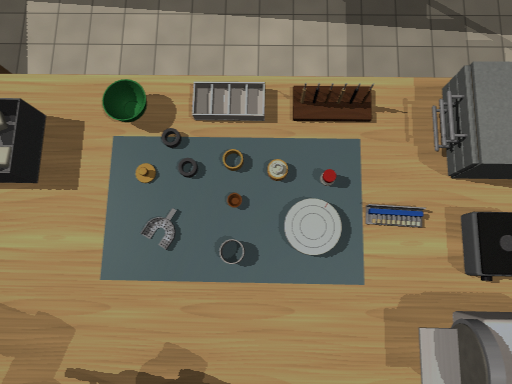

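View pics/wrist0.png

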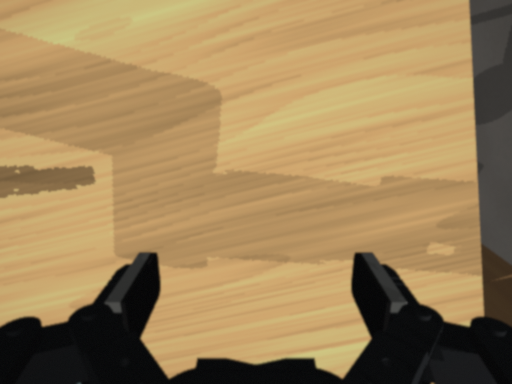

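```bash
cat > h.py <<'E'
import numpy as np,cv2,json
from plant import *
def K(n):
    c=camera_info(n);f=192/np.tan(np.radians(c["vertical_fov"])/2);return f,c["cx"],c["cy"]
def pose(n,st=None):
    c=camera_info(n)
    if n!="wrist": return c["world_from_camera"]
    T=np.eye(4);T[:3,:3]=np.array(st["eef_rot"]);T[:3,3]=st["ee_pos"];return T@c["mount"]
def ray(n,uv,T):
    f,cx,cy=K(n);d=np.array([(uv[0]-cx)/f,(uv[1]-cy)/f,1.]);return T[:3,3],T[:3,:3]@d
def onplane(n,uv,z,T=None):
    T=pose(n) if T is None else T
    o,d=ray(n,uv,T);return o+d*(z-o[2])/d[2]
def proj(n,p,T=None):
    T=pose(n) if T is None else T
    f,cx,cy=K(n);q=T[:3,:3].T@(np.asarray(p)-T[:3,3]);return q[0]/q[2]*f+cx,q[1]/q[2]*f+cy
def shot(n,name):
    st=read_state();im=capture(n)
    cv2.imwrite(f"pics/{name}.png",im[:,:,::-1]);np.savez(f"pics/{name}.npz",im=im,p=st["ee_pos"],R=st["eef_rot"]);return st,im
def load(name):
    z=np.load(f"pics/{name}.npz");st=dict(ee_pos=z["p"],eef_rot=z["R"]);return z["im"],pose("wrist",st)
E
python3 - <<'E'
from h import *
t=cv2.imread("pics/top0.png");s=cv2.imread("pics/scene0.png")
cv2.imwrite("pics/top0z.png",cv2.resize(t[115:290,95:375],None,fx=2.8,fy=2.8,interpolation=2))
cv2.imwrite("pics/scene0z.png",cv2.resize(s[130:285,150:440],None,fx=2.7,fy=2.7,interpolation=2))
for k,a,b,z in [("ringA",(188,167),(358,229),.012),("ringB",(171,137),(389,264),.012),("lid",(146,173),(412,228),.01),("fring",(233,159),(301,235),.014),("lower",(278,169),(243,221),.028),("tt",(313,226),(210,167),.036),("dap",(235,200),(296,194),.011),("jar",(329,177),(182,205),.045)]:
    print(k,onplane("top",a,z).round(3),onplane("scene",b,z).round(3))
E
```

```text
ringA [0.669 0.128 0.012] [0.668 0.129 0.012]
ringB [0.755 0.18  0.012] [0.752 0.18  0.012]
lid [0.65  0.244 0.01 ] [0.659 0.246 0.01 ]
fring [0.693 0.004 0.014] [0.692 0.006 0.014]
lower [ 0.663 -0.121  0.028] [ 0.671 -0.118  0.028]
tt [ 0.509 -0.214  0.036] [ 0.519 -0.21   0.036]
dap [ 0.578 -0.005  0.011] [ 0.574 -0.003  0.011]
jar [ 0.638 -0.256  0.045] [ 0.647 -0.252  0.045]
```

```bash
sleep 0
```

```text
(no output)
```

View pics/top0z.png

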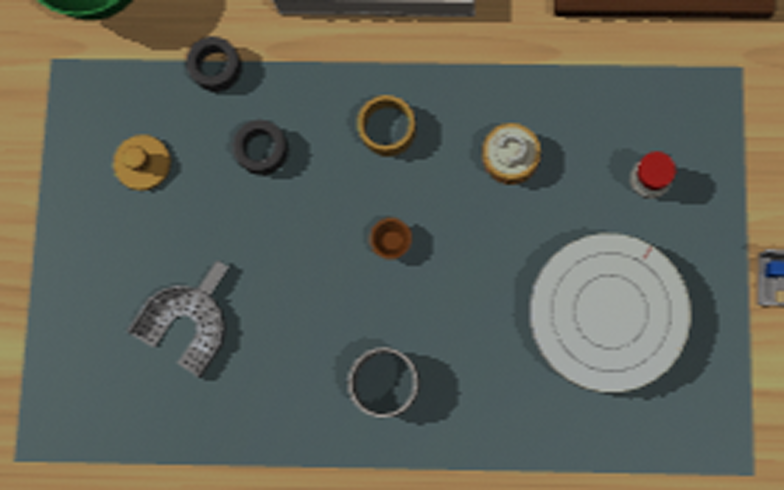

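View pics/scene0z.png

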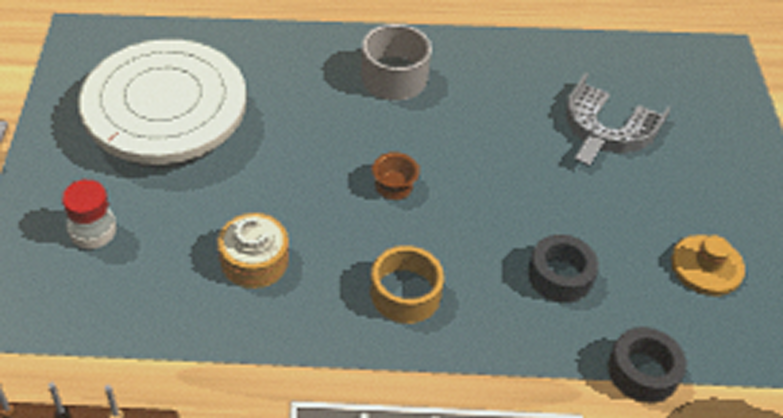

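Candidates for the weight: dark rings at top-view (188,167), 0.68 m from the base, and (171,137), 0.775 m away. The nearer one is the weight. For the flask ring there is the brass tube at (233,159); the aluminium ring at (231,251) is the bystander. The lower half is at (278,169), the lid at (146,173) and the turntable at (313,226).

I'll check the rings in a close crop, then move over the lower half.

```bash
python3 - <<'E'
import cv2,numpy as np
t=cv2.imread("pics/top0.png");s=cv2.imread("pics/scene0.png")
a=cv2.resize(t[120:190,155:255],(390,273),interpolation=2);b=cv2.resize(s[210:280,325:425],(390,273),interpolation=2)
cv2.imwrite("pics/rings.png",np.hstack([a,b]))
E
python3 -m pendant '[[0,0,0,-7,0,0],[0,0,0,-7,0,0],[0,-40,28,0,0,0],[0,-40,28,0,0,0],[0,-40,28,0,0,0],[0,-40,28,0,0,0],[0,-40,28,0,0,0],[0,-40,28,0,0,0],[0,-40,28,0,0,0],[0,-40,28,0,0,0]]' 1 60
python3 -m pendant '[[2,-40,27,0,0,0],[4,-40,27,0,0,0],[4,-40,27,0,0,0],[4,-40,27,0,0,0],[4,-40,27,0,0,0],[4,-40,27,0,0,0],[4,-40,27,0,0,0],[2,-40,27,0,0,0],[2,-40,27,0,0,0],[0,-40,20,0,0,0]]'
python3 -c "
from h import *
st,im=shot('wrist','w1');print(st['qpos'],st['force'])"
```

```text
clock: 1.15
ee_pos: [0.3761, 0.2841, 0.2312]
eef_rot: [[0.0, 0.001, 1.0], [0.0, 1.0, -0.001], [-1.0, 0.0, 0.0]]
force: [0.4, 0.3, 0.6]
finger_gap: 0.0855
clock: 2.15
ee_pos: [0.6388, -0.1163, 0.2003]
eef_rot: [[-0.001, 0.002, 1.0], [0.0, 1.0, -0.002], [-1.0, 0.0, -0.001]]
force: [0.1, 0.6, -0.1]
finger_gap: 0.0854
[-2.88181878e-01  2.93772370e-01  1.57925908e+00  2.44439259e-04
  1.26946435e+00 -1.85734287e+00] [ 0.14847008  0.58887809 -0.09686254]
```

View pics/rings.png

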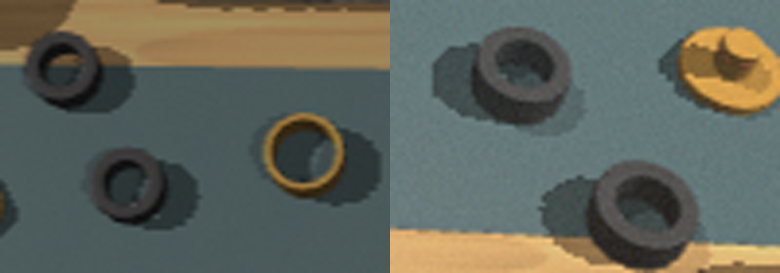

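View pics/w1.png

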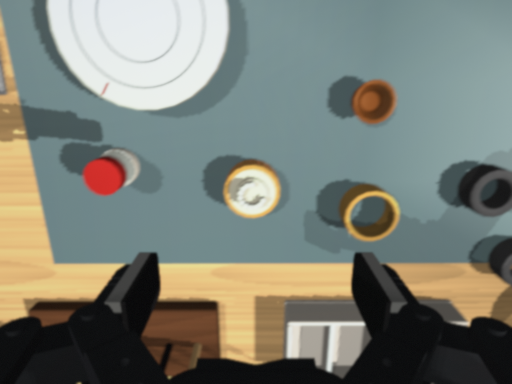

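```bash
cat >> h.py <<'E'
from scipy.optimize import least_squares
def mask(im,kind):
    h=cv2.cvtColor(im,cv2.COLOR_RGB2HSV);H,S,V=[h[...,i].astype(int) for i in range(3)]
    if kind=="brass": return ((H>8)&(H<30)&(S>110)&(V>60)).astype(np.uint8)
    if kind=="white": return ((S<45)&(V>140)).astype(np.uint8)
    if kind=="dark": return ((V<85)&(S<60)).astype(np.uint8)
def blob(m,c,close=3):
    m=cv2.morphologyEx(m,cv2.MORPH_CLOSE,np.ones((close,close),np.uint8))
    n,l,s,ct=cv2.connectedComponentsWithStats(m)
    k=1+np.argmin([np.hypot(*(ct[i]-c)) if s[i,4]>60 else 1e9 for i in range(1,n)])
    return (l==k).astype(np.uint8),s[k],ct[k]
def circ(n,T,m,z,R):
    # circle of known radius R at plane z, to outer contour, robust
    cs,_=cv2.findContours(m,cv2.RETR_EXTERNAL,cv2.CHAIN_APPROX_NONE);c=max(cs,key=cv2.contourArea)[:,0].astype(float)
    P=np.array([onplane(n,p,z,T)[:2] for p in c])
    r=least_squares(lambda x:np.hypot(*(P-x).T)-R,P.mean(0),loss="soft_l1",f_scale=.0005)
    f=least_squares(lambda x:np.hypot(*(P-x[:2]).T)-x[2],[*P.mean(0),R],loss="soft_l1",f_scale=.0005)
    return r.x.round(4),f.x.round(4),(np.abs(r.fun)*1000).mean().round(2)
E
python3 - <<'E'
from h import *
im,T=load("w1")
b=mask(im,"brass");w=mask(im,"white")
m,s,c=blob(b|w,(252,190),5);print(s,c,circ("wrist",T,m,.028,.028))
m,s,c=blob(b,(370,213),3);print(s,c,circ("wrist",T,m,.028,.028))
m,s,c=blob(w,(140,45),5);print(s,c,circ("wrist",T,m,.036,.075))
for n,pl,pr,pt in [("top",(278,169),(233,159),(313,226)),("scene",(243,221),(301,235),(210,167))]:
    im=cv2.imread(f"pics/{n}0.png")[:,:,::-1];T=pose(n);b=mask(im,"brass");w=mask(im,"white")
    print(n)
    for mm,p,z,R in [(b|w,pl,.028,.028),(b,pr,.028,.028),(w,pt,.036,.075)]:
        m,s,c=blob(mm,p,3);print(s,c,circ(n,T,m,z,R))
E
```

```text
[105 150  35  38 459] [128.14379085 165.00653595] (array([ 0.6485, -0.2663]), array([ 0.6416, -0.2478,  0.0174]), np.float64(4.41))
[ 340  185   59   56 1634] [369.04039168 213.04712362] (array([ 6.904e-01, -1.000e-04]), array([ 0.6898, -0.0008,  0.0297]), np.float64(2.17))
[   46     0   184   115 16589] [140.64506601  47.89257942] (array([ 0.5151, -0.2129]), array([ 0.5336, -0.2153,  0.0629]), np.float64(13.13))
top
[267 159  21  22 304] [276.34539474 169.15789474] (array([ 0.6619, -0.1183]), array([ 0.662 , -0.1183,  0.0277]), np.float64(0.95))
[223 149  20  20 119] [232.68067227 158.81512605] (array([0.69  , 0.0035]), array([0.69  , 0.0035, 0.0268]), np.float64(1.22))
[ 285  199   56   56 2489] [312.58055444 226.3129771 ] (array([ 0.5101, -0.2125]), array([ 0.5089, -0.2125,  0.0723]), np.float64(2.71))
scene
[231 209  26  28 578] [243.66608997 222.15916955] (array([ 0.6727, -0.117 ]), array([ 0.6733, -0.117 ,  0.0325]), np.float64(4.11))
[288 221  26  29 457] [300.35448578 234.67833698] (array([0.6991, 0.0032]), array([0.7   , 0.0032, 0.0323]), np.float64(3.97))
[ 179  144   62   46 2201] [210.28396184 166.03634711] (array([ 0.5108, -0.2105]), array([ 0.5106, -0.2108,  0.0746]), np.float64(1.73))
```

```bash
python3 - <<'E'
from h import *
im,T=load("w1")
b=mask(im,"brass");w=mask(im,"white")
mm=np.zeros_like(b);mm[150:232,215:292]=(b|w)[150:232,215:292]
m,s,c=blob(mm,(252,190),5);print(s,c,circ("wrist",T,m,.028,.028))
cv2.imwrite("pics/c1.png",cv2.resize(im[140:250,200:420,::-1],None,fx=3.5,fy=3.5,interpolation=2))
for p in [(.663,-.1175,.028),(.662,-.1185,0.028)]: print(proj("wrist",p,T))
E
```

```text
[ 224  150   68   70 3011] [254.70541348 185.54566589] (array([ 0.659 , -0.1156]), array([ 0.6615, -0.115 ,  0.0328]), np.float64(6.22))
(np.float64(253.70923062066387), np.float64(188.45737123960464))
(np.float64(252.69675413802744), np.float64(187.49799004726196))
```

View pics/c1.png

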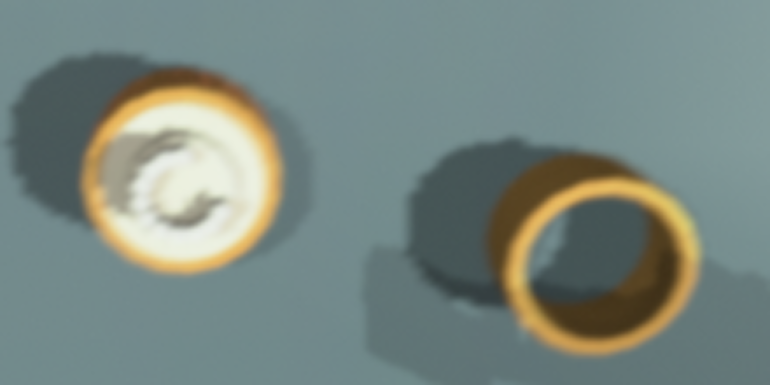

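```bash
python3 - <<'E'
from h import *
im,T=load("w1")
print(onplane("wrist",(252,191.7),.028,T),onplane("wrist",(371.9,216.1),.028,T))
# bright rim mask
h=cv2.cvtColor(im,cv2.COLOR_RGB2HSV);b=((h[...,0]>8)&(h[...,0]<32)&(h[...,1]>70)&(h[...,2]>165)).astype(np.uint8)
for c,z in [((252,191),.028),((372,216),.028)]:
    mm=np.zeros_like(b);x,y=c;mm[y-33:y+33,x-35:x+35]=b[y-33:y+33,x-35:x+35]
    m,s,ct=blob(mm,c,3);print(s,ct,circ("wrist",T,m,z,.028))
E
```

```text
[ 0.6663865 -0.1192106  0.028    ] [0.69277125 0.00286213 0.028     ]
[224 165  56  53 703] [251.81934566 189.77667141] (array([ 0.6664, -0.1194]), array([ 0.6664, -0.1194,  0.0275]), np.float64(0.55))
[345 191  55  50 640] [371.403125 213.59375 ] (array([0.6929, 0.0028]), array([0.6927, 0.0027, 0.027 ]), np.float64(1.01))
```

```bash

python3 -m pendant '[[0,-3,28,0,0,0],[45,0,0,0,0,0],[45,0,0,0,0,0],[40,0,0,0,0,0],[0,0,0,0,0,0],[0,0,0,0,0,0]]'
python3 -c "
from h import *
st,im=shot('wrist','w2')"
```

```text
clock: 2.8
ee_pos: [0.6651, -0.1171, 0.0705]
eef_rot: [[-0.003, 0.001, 1.0], [0.001, 1.0, -0.001], [-1.0, 0.001, -0.003]]
force: [0.6, 0.1, 1.3]
finger_gap: 0.0851
```

View pics/w2.png

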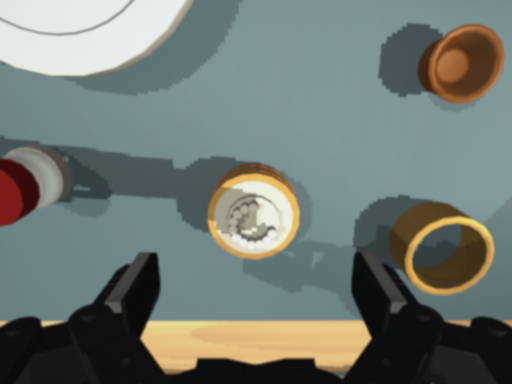

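```bash
cat >> h.py <<'E'
def bright(im,c,w,vmin=165):
    h=cv2.cvtColor(im,cv2.COLOR_RGB2HSV);b=((h[...,0]>8)&(h[...,0]<32)&(h[...,1]>70)&(h[...,2]>vmin)).astype(np.uint8)
    mm=np.zeros_like(b);x,y=c;mm[max(0,y-w):y+w,max(0,x-w):x+w]=b[max(0,y-w):y+w,max(0,x-w):x+w]
    return blob(mm,c,3)
E
python3 - <<'E'
from h import *
im,T=load("w2");z=np.load("pics/w2.npz");print(z["p"])
for c,w in [((254,216),52),((448,255),50)]:
    m,s,ct=bright(im,c,w);print(s,ct,circ("wrist",T,m,.028,.028))
print(proj("wrist",(.6664,-.1194,.028),T))
E
```

```text
[ 0.66509517 -0.11708633  0.07045847]
[ 208  174   92   85 1477] [259.95666892 215.01015572] (array([ 0.6655, -0.1186]), array([ 0.6657, -0.1177,  0.0263]), np.float64(2.29))
[ 406  217   89   78 1470] [449.31156463 252.70068027] (array([0.6925, 0.0041]), array([0.6922, 0.0042, 0.0269]), np.float64(1.09))
(np.float64(250.72450776461542), np.float64(218.6105995747377))
```

```bash

python3 -m pendant '[[15,-1,0,0,0,0],[20,0,0,0,0,0],[16,0,0,0,0,0],[10,0,0,0,0,0],[5,0,0,0,0,0],[0,0,0,0,0,0],[0,0,0,0,0,0]]' 1
python3 -m pendant '[[0,0,0,0,0,0],[0,0,0,0,0,0],[0,0,0,0,0,0],[0,0,0,0,0,0],[0,0,0,0,0,0],[0,0,0,0,0,0],[0,0,0,0,0,0]]' 0.2 25
```

```text
clock: 3.55
ee_pos: [0.6666, -0.1187, 0.0059]
eef_rot: [[0.001, 0.001, 1.0], [-0.0, 1.0, -0.001], [-1.0, -0.0, 0.001]]
force: [0.5, 1.3, 1.0]
finger_gap: 0.0851
clock: 4.25
ee_pos: [0.6668, -0.1185, 0.0064]
eef_rot: [[0.001, 0.001, 1.0], [-0.0, 1.0, -0.001], [-1.0, -0.0, 0.001]]
force: [-0.9, 0.5, 5.7]
finger_gap: 0.0554
```

```bash

python3 -m pendant '[[0,0,0,0,0,0],[0,0,0,0,0,0],[0,0,0,0,0,0],[0,0,0,0,0,0],[0,0,0,8.5,0,0],[0,0,0,8.5,0,0],[0,0,0,8.5,0,0],[0,0,0,8.5,0,0],[0,0,0,8.5,0,0],[0,0,0,8.5,0,0]]' 1
python3 -m pendant '[[0,0,0,8.5,0,0],[0,0,0,8.5,0,0],[0,0,0,8.5,0,0],[0,0,0,8.5,0,0],[0,0,0,5,0,0],[0,0,0,0,0,0],[0,0,0,0,0,0]]'
python3 -m pendant '[[0,0,0,0,0,0],[0,0,0,0,0,0],[0,0,0,0,0,0],[0,0,0,0,0,0],[0,0,0,0,0,0],[0,0,0,0,0,0],[0,0,0,0,0,0]]' 0.2 60
```

```text
clock: 5.25
ee_pos: [0.6658, -0.1185, 0.005]
eef_rot: [[-0.0, 0.782, 0.623], [0.0, 0.623, -0.782], [-1.0, -0.0, -0.0]]
force: [-0.1, -0.5, 0.1]
finger_gap: 0.0853
clock: 5.95
ee_pos: [0.6659, -0.1185, 0.0051]
eef_rot: [[-0.0, 1.0, 0.0], [0.0, 0.0, -1.0], [-1.0, -0.0, -0.0]]
force: [0.7, -0.3, -0.4]
finger_gap: 0.0855
clock: 6.65
ee_pos: [0.6664, -0.1187, 0.0058]
eef_rot: [[0.001, 1.0, -0.001], [-0.0, -0.001, -1.0], [-1.0, 0.001, 0.0]]
force: [0.1, 0.4, 3.7]
finger_gap: 0.0534
```

```bash

python3 -m pendant '[[0,0,0,0,0,0],[-10,0,0,0,0,0],[-30,0,0,0,0,0],[-40,0,0,0,0,0],[-40,0,0,0,0,0],[-30,-30,0,0,0,0],[0,-40,5,0,0,0],[0,-40,5,0,0,0],[0,-40,0,0,0,0],[0,-5,0,0,0,0]]' -0.1 60
python3 -m pendant '[[0,0,0,0,0,0],[0,0,0,0,0,0],[0,0,0,0,0,0]]'
python3 -c "
from h import *
st,im=shot('wrist','w3');print(st['force'],st['ee_pos'])"
```

```text
clock: 7.65
ee_pos: [0.5038, -0.1264, 0.152]
eef_rot: [[-0.01, 1.0, -0.003], [0.004, -0.003, -1.0], [-1.0, -0.01, -0.004]]
force: [-1.0, 0.6, -3.5]
finger_gap: 0.0541
clock: 7.95
ee_pos: [0.5126, -0.1286, 0.1559]
eef_rot: [[0.002, 1.0, -0.001], [-0.0, -0.001, -1.0], [-1.0, 0.002, 0.0]]
force: [0.9, 0.5, -2.4]
finger_gap: 0.0543
[ 0.89844111  0.48723069 -2.37096779] [ 0.51262313 -0.12856873  0.15586377]
```

View pics/w3.png

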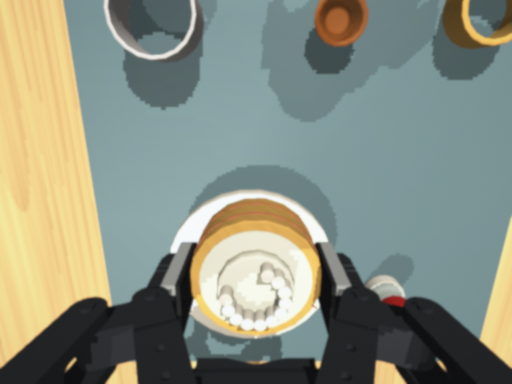

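```bash
python3 - <<'E'
from h import *
im,T=load("w1")
g=im[0:130,20:260,::-1];cv2.imwrite("pics/c2.png",cv2.resize(g,None,fx=3.2,fy=3.2,interpolation=2))
out=im.copy()
for nm in ["w1","w3"]:
    im,T=load(nm);w=mask(im,"white");w[:3]=0
    e=cv2.morphologyEx(w,cv2.MORPH_GRADIENT,np.ones((2,2),np.uint8))
    v,u=np.nonzero(e);P=np.array([onplane("wrist",p,.036,T)[:2] for p in zip(u,v)])
    k=(np.abs(np.hypot(*(P-[.511,-.212]).T)-.075)<.006)&(v>6);P=P[k]
    for R in (.075,):
        r=least_squares(lambda x:np.hypot(*(P-x).T)-R,[.511,-.212],loss="soft_l1",f_scale=.0007);print(nm,len(P),r.x,np.abs(r.fun).mean())
    a=np.degrees(np.arctan2(P[:,1]-r.x[1],P[:,0]-r.x[0]));print(np.histogram(a,12,(-180,180))[0], [np.round(r.fun[(a>=b)&(a<b+30)].mean()*1000,1) if ((a>=b)&(a<b+30)).any() else None for b in range(-180,180,30)])
E
```

```text
Traceback (most recent call last):
  File "h.py", line 13, in onplane
    o,d=ray(n,uv,T);return o+d*(z-o[2])/d[2]
        ~~~^^^^^^^^
  File "h.py", line 10, in ray
    f,cx,cy=K(n);d=np.array([(uv[0]-cx)/f,(uv[1]-cy)/f,1.]);return T[:3,3],T[:3,:3]@d
            ~^^^
  File "h.py", line 4, in K
    c=camera_info(n);f=192/np.tan(np.radians(c["vertical_fov"])/2);return f,c["cx"],c["cy"]
ValueError: time passes only in moves, steps and waits
```

View pics/c2.png

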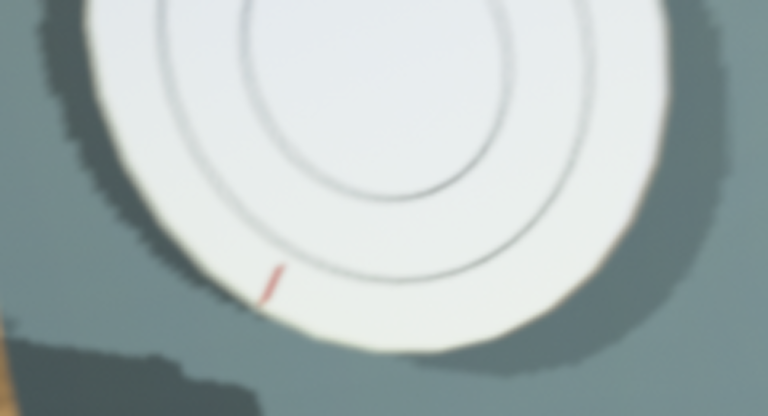

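```bash
sed -i '1a from functools import lru_cache' h.py; sed -i 's/^def K(n)/@lru_cache(None)\ndef K(n)/' h.py
cat > tt.py <<'E'
from h import *
import sys
for nm in sys.argv[1:]:
    im,T=load(nm);w=mask(im,"white");w[:3]=0
    e=cv2.morphologyEx(w,cv2.MORPH_GRADIENT,np.ones((2,2),np.uint8))
    v,u=np.nonzero(e);P=np.array([onplane("wrist",p,.036,T)[:2] for p in zip(u,v)])
    k=(np.abs(np.hypot(*(P-[.511,-.212]).T)-.075)<.006)&(v>6);P=P[k]
    r=least_squares(lambda x:np.hypot(*(P-x).T)-.075,[.511,-.212],loss="soft_l1",f_scale=.0007);print(nm,len(P),r.x,np.abs(r.fun).mean())
    a=np.degrees(np.arctan2(P[:,1]-r.x[1],P[:,0]-r.x[0]));print(np.histogram(a,12,(-180,180))[0], [float(np.round(r.fun[(a>=b)&(a<b+30)].mean()*1000,1)) if ((a>=b)&(a<b+30)).any() else None for b in range(-180,180,30)])
E
python3 tt.py w1 w3
```

```text
w1 460 [ 0.51031411 -0.21014992] 0.0012110188856641769
[  0   0  15  69 106  82  52  62  60  14   0   0] [None, None, 0.1, -0.1, 1.7, 1.6, -1.1, -0.4, 0.5, 0.9, None, None]
w3 846 [ 0.51089034 -0.20960438] 0.0024341342345634365
[ 61  56  80 100 109  33  78  70 109  68  46  36] [0.6, 1.5, 0.2, 0.6, 0.2, 1.7, -0.1, -0.4, -2.4, -0.6, 0.8, -1.6]
```

```bash

python3 -m pendant '[[0,-2,30,0,0,0],[0,0,30,0,0,0],[0,0,22,0,0,0],[30,0,0,0,0,0],[40,0,0,0,0,0],[25,0,0,0,0,0],[10,0,0,0,0,0],[0,0,0,0,0,0],[0,0,0,0,0,0],[0,0,0,0,0,0]]'

```

```text
clock: 9.0
ee_pos: [0.5109, -0.2113, 0.0524]
eef_rot: [[0.004, 1.0, -0.001], [-0.002, -0.001, -1.0], [-1.0, 0.004, 0.002]]
force: [-0.5, 0.5, -3.2]
finger_gap: 0.0542
```

```bash

python3 -m pendant '[[4,0,0,0,0,0],[3,0,0,0,0,0],[1,0,0,0,0,0],[0,0,0,0,0,0],[0,0,0,0,0,0],[0,0,0,0,0,0]]'
python3 -m pendant '[[1,0,0,0,0,0],[1,0,0,0,0,0],[0,0,0,0,0,0],[0,0,0,0,0,0]]'

```

```text
clock: 9.6
ee_pos: [0.5089, -0.2103, 0.0424]
eef_rot: [[0.0, 1.0, -0.002], [-0.0, -0.002, -1.0], [-1.0, 0.0, 0.0]]
force: [-0.3, 0.2, -2.9]
finger_gap: 0.0541
clock: 10.0
ee_pos: [0.5092, -0.2104, 0.0417]
eef_rot: [[-0.0, 1.0, -0.001], [-0.0, -0.001, -1.0], [-1.0, -0.0, 0.0]]
force: [-3.0, 1.7, 5.7]
finger_gap: 0.054
```

```bash

python3 -m pendant '[[0,0,0,0,0,0],[0,0,0,0,0,0],[0,0,0,0,0,0],[0,0,0,0,0,0],[0,0,0,0,0,0]]' 1
python3 -m pendant '[[-15,0,0,0,0,0],[-30,0,0,0,0,0],[-40,0,0,0,0,0],[-40,0,-20,0,0,0],[-30,0,-30,0,0,0],[0,0,-30,0,0,0],[0,0,0,0,0,0],[0,0,0,0,0,0]]'
python3 -c "
from h import *
st,im=shot('wrist','w4');print(st['force'],st['ee_pos'])"
```

```text
clock: 10.5
ee_pos: [0.5089, -0.2103, 0.0402]
eef_rot: [[-0.0, 1.0, -0.002], [0.0, -0.002, -1.0], [-1.0, -0.0, -0.0]]
force: [0.6, 0.4, 0.4]
finger_gap: 0.0851
clock: 11.3
ee_pos: [0.5091, -0.13, 0.1962]
eef_rot: [[0.001, 1.0, 0.0], [-0.001, 0.0, -1.0], [-1.0, 0.001, 0.001]]
force: [-0.5, -0.6, -0.2]
finger_gap: 0.0857
[-0.4658649  -0.64548728 -0.21900225] [ 0.50907991 -0.12998501  0.19623127]
```

View pics/w4.png

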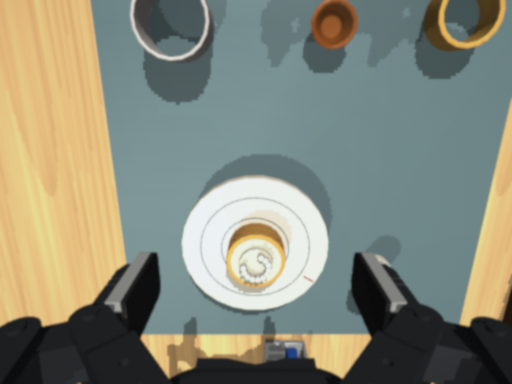

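```bash
python3 tt.py w4; python3 - <<'E'
from h import *
im,T=load("w4")
m,s,ct=bright(im,(256,261),34);print(s,ct,circ("wrist",T,m,.064,.028))
cv2.imwrite("pics/c4.png",cv2.resize(im[165:320,170:340,::-1],None,fx=3.8,fy=3.8,interpolation=2))
E
```

```text
w4 560 [ 0.5116441  -0.21115155] 0.0014539709830218316
[ 16 101  47  44  59  44  43  54  51  51  50   0] [1.0, 2.6, 0.8, 0.6, 0.7, 1.1, 0.0, 0.4, 1.6, 1.4, 1.5, None]
[226 232  60  56 792] [255.82828283 257.36111111] (array([ 0.5122, -0.2092]), array([ 0.5121, -0.2092,  0.0278]), np.float64(0.67))
```

View pics/c4.png

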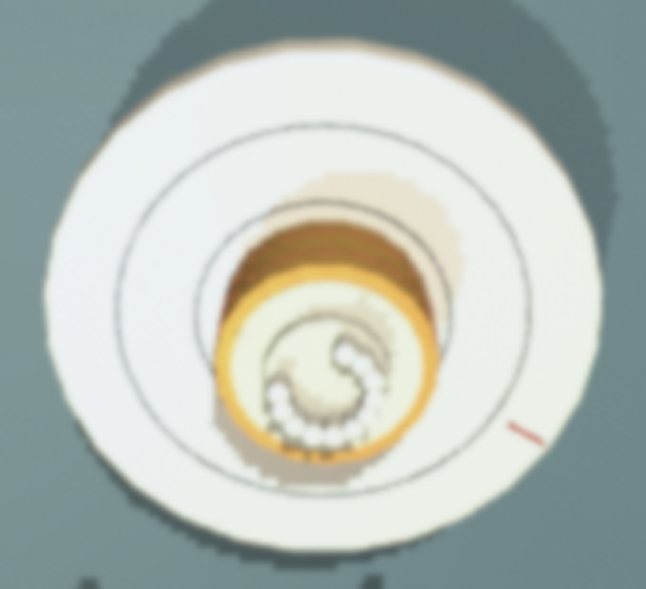

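```bash

python3 -m pendant '[[0,36,-26,0,0,0],[0,38,-28,0,0,0],[0,38,-28,0,0,0],[0,38,-28,0,0,0],[0,34,-24,0,0,0],[30,0,0,0,0,0],[45,0,0,0,0,0],[45,0,0,0,0,0],[20,0,0,0,0,0],[0,0,0,0,0,0]]'
python3 -m pendant '[[0,0,0,0,0,0],[0,0,0,0,0,0]]'
python3 -c "
from h import *
st,im=shot('wrist','w5');print(st['force'],st['ee_pos'])"
```

```text
clock: 12.35
ee_pos: [0.6883, 0.0025, 0.0484]
eef_rot: [[-0.012, 1.0, -0.003], [0.001, -0.003, -1.0], [-1.0, -0.012, -0.001]]
force: [-1.1, 0.0, -0.2]
finger_gap: 0.0851
clock: 12.55
ee_pos: [0.6953, 0.0026, 0.0578]
eef_rot: [[0.004, 1.0, -0.002], [-0.001, -0.002, -1.0], [-1.0, 0.004, 0.001]]
force: [1.0, -0.3, 1.0]
finger_gap: 0.0855
[ 0.96205258 -0.2913429   1.04128607] [0.69528503 0.00259342 0.05776079]
```

View pics/w5.png

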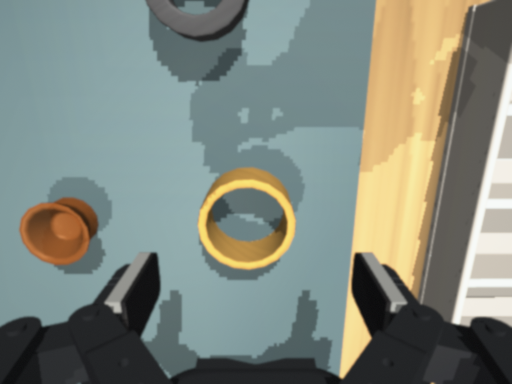

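```bash
python3 - <<'E'
from h import *
im,T=load("w5")
m,s,ct=bright(im,(247,219),54);print(s,ct,circ("wrist",T,m,.028,.028),onplane("wrist",(247,219),.028,T))
print(read_state()["ee_pos"])
E
```

```text
[ 198  168   98  102 3736] [246.10894004 221.498394  ] (array([0.693 , 0.0063]), array([0.693 , 0.0063, 0.028 ]), np.float64(1.24)) [0.69322066 0.00929031 0.028     ]
[0.6954955 0.0027404 0.0582163]
```

```bash

python3 -m pendant '[[10,-2.5,-2.5,0,0,0],[15,0,0,0,0,0],[15,0,0,0,0,0],[8,0,0,0,0,0],[4,0,0,0,0,0],[1,0,0,0,0,0],[0,0,0,0,0,0],[0,0,0,0,0,0],[0,0,0,0,0,0]]'
python3 -m pendant '[[0,0,0,0,0,0],[0,0,0,0,0,0],[0,0,0,0,0,0],[0,0,0,0,0,0],[0,0,0,0,0,0],[0,0,0,0,0,0],[0,0,0,0,0,0]]' -0.1 25
```

```text
clock: 13.5
ee_pos: [0.6914, 0.0059, 0.0032]
eef_rot: [[0.002, 1.0, -0.001], [-0.0, -0.001, -1.0], [-1.0, 0.002, 0.0]]
force: [-0.1, -0.7, 0.6]
finger_gap: 0.0854
clock: 14.2
ee_pos: [0.691, 0.0059, 0.0028]
eef_rot: [[0.0, 1.0, -0.001], [-0.0, -0.001, -1.0], [-1.0, 0.0, 0.0]]
force: [-1.3, -0.1, 3.7]
finger_gap: 0.0538
```

```bash

python3 -m pendant '[[0,0,0,0,0,0],[0,0,0,0,0,0],[0,0,0,0,0,0],[0,0,0,0,0,0],[0,0,0,-8.5,0,0],[0,0,0,-8.5,0,0],[0,0,0,-8.5,0,0],[0,0,0,-8.5,0,0],[0,0,0,-8.5,0,0],[0,0,0,-8.5,0,0]]' 1
python3 -m pendant '[[0,0,0,-8.5,0,0],[0,0,0,-8.5,0,0],[0,0,0,-8.5,0,0],[0,0,0,-8.5,0,0],[0,0,0,-5,0,0],[0,0,0,0,0,0],[0,0,0,0,0,0]]'
python3 -m pendant '[[0,0,0,0,0,0],[0,0,0,0,0,0],[0,0,0,0,0,0],[0,0,0,0,0,0],[0,0,0,0,0,0],[0,0,0,0,0,0],[0,0,0,0,0,0]]' -0.1 60
```

```text
clock: 15.2
ee_pos: [0.6906, 0.006, 0.0021]
eef_rot: [[-0.0, 0.626, 0.78], [0.0, 0.78, -0.626], [-1.0, -0.0, -0.0]]
force: [0.6, -0.5, -0.8]
finger_gap: 0.0854
clock: 15.9
ee_pos: [0.6906, 0.006, 0.0022]
eef_rot: [[-0.0, 0.003, 1.0], [0.0, 1.0, -0.003], [-1.0, 0.0, -0.0]]
force: [-0.2, 0.7, 0.5]
finger_gap: 0.0856
clock: 16.6
ee_pos: [0.6914, 0.0057, 0.0031]
eef_rot: [[0.002, 0.002, 1.0], [-0.0, 1.0, -0.002], [-1.0, -0.0, 0.002]]
force: [0.6, -0.7, 4.5]
finger_gap: 0.0547
```

```bash

python3 -m pendant '[[-8,0,0,0,0,0],[-25,0,0,0,0,0],[-40,0,0,0,0,0],[-40,0,0,0,0,0],[-22,-20,-16,0,0,0],[0,-36,-30,0,0,0],[0,-36,-30,0,0,0],[0,-36,-30,0,0,0],[0,-36,-30,0,0,0],[0,-30,-26,0,0,0]]'
python3 -m pendant '[[0,-22,-19,0,0,0],[0,0,0,0,0,0],[0,0,0,0,0,0],[0,0,0,0,0,0],[0,0,0,0,0,0]]'
python3 -c "
from h import *
st,im=shot('wrist','w6');print(st['force'],st['ee_pos'])"
```

```text
clock: 17.6
ee_pos: [0.5254, -0.1883, 0.1359]
eef_rot: [[-0.003, 0.002, 1.0], [0.002, 1.0, -0.002], [-1.0, 0.002, -0.003]]
force: [0.5, -1.0, -1.7]
finger_gap: 0.0547
clock: 18.1
ee_pos: [0.5099, -0.2087, 0.137]
eef_rot: [[-0.0, -0.0, 1.0], [0.001, 1.0, 0.0], [-1.0, 0.001, -0.0]]
force: [0.8, 0.1, -1.9]
finger_gap: 0.0547
[ 0.77080364  0.09406448 -1.93143191] [ 0.50988831 -0.20870777  0.13702889]
```

View pics/w6.png

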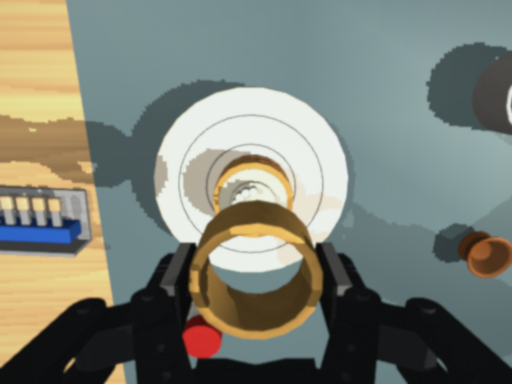

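```bash

python3 -m pendant '[[8,-1.7,-0.5,0,0,0],[14,0,0,0,0,0],[14,0,0,0,0,0],[12,0,0,0,0,0],[8,0,0,0,0,0],[4,0,0,0,0,0],[0,0,0,0,0,0],[0,0,0,0,0,0],[0,0,0,0,0,0]]'
python3 -c "
from h import *
st,im=shot('wrist','w7');print(st['force'],st['ee_pos']);shot('scene','s7');shot('top','t7')"
```

```text
clock: 19.05
ee_pos: [0.5096, -0.2119, 0.0781]
eef_rot: [[0.001, 0.001, 1.0], [-0.001, 1.0, -0.001], [-1.0, -0.001, 0.001]]
force: [-0.4, 0.2, -1.6]
finger_gap: 0.0547
[-0.35368021  0.17282759 -1.60665672] [ 0.50955572 -0.21189573  0.07811402]
```

View pics/w7.png

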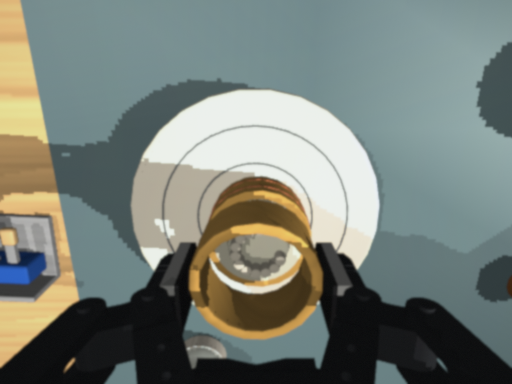

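```bash

python3 -m pendant '[[4,0.5,0,0,0,0],[3,0,0,0,0,0],[2,0,0,0,0,0],[0,0,0,0,0,0],[0,0,0,0,0,0],[0,0,0,0,0,0]]'
python3 -m pendant '[[1,0,0,0,0,0],[1,0,0,0,0,0],[0,0,0,0,0,0],[0,0,0,0,0,0]]'

```

```text
clock: 19.8
ee_pos: [0.509, -0.2111, 0.0684]
eef_rot: [[0.0, 0.001, 1.0], [-0.0, 1.0, -0.001], [-1.0, -0.0, 0.0]]
force: [0.1, 0.2, -1.8]
finger_gap: 0.0551
clock: 20.2
ee_pos: [0.5091, -0.2111, 0.067]
eef_rot: [[0.0, 0.001, 1.0], [-0.0, 1.0, -0.001], [-1.0, -0.0, 0.0]]
force: [-2.0, 1.0, 3.9]
finger_gap: 0.0547
```

```bash

python3 -m pendant '[[0,0,0,0,0,0],[0,0,0,0,0,0],[0,0,0,0,0,0],[0,0,0,0,0,0],[0,0,0,0,0,0],[8,0,0,0,0,0],[8,0,0,0,0,0],[4,0,0,0,0,0],[0,0,0,0,0,0],[0,0,0,0,0,0]]' 1
python3 -m pendant '[[0,0,0,0,0,0],[0,0,0,0,0,0],[0,0,0,0,0,0],[0,0,0,0,0,0],[0,0,0,0,0,0],[0,0,0,0,0,0],[0,0,0,0,0,0],[0,0,0,0,0,0]]' -0.1 30
```

```text
clock: 21.2
ee_pos: [0.5087, -0.2109, 0.0459]
eef_rot: [[-0.001, 0.001, 1.0], [0.0, 1.0, -0.001], [-1.0, 0.0, -0.001]]
force: [0.8, 0.5, 0.5]
finger_gap: 0.0855
clock: 22.0
ee_pos: [0.5093, -0.211, 0.0469]
eef_rot: [[0.001, 0.001, 1.0], [-0.0, 1.0, -0.001], [-1.0, -0.0, 0.001]]
force: [-0.8, 1.8, 5.4]
finger_gap: 0.0562
```

```bash

python3 -m pendant '[[0,0,0,0,0,0],[0,0,0,0,0,0],[0,0,0,0,0,0],[0,0,0,0,0,0],[0,0,0,8.5,0,0],[0,0,0,8.5,0,0],[0,0,0,8.5,0,0],[0,0,0,8.5,0,0],[0,0,0,8.5,0,0],[0,0,0,8.5,0,0]]' 1
python3 -m pendant '[[0,0,0,8.5,0,0],[0,0,0,8.5,0,0],[0,0,0,8.5,0,0],[0,0,0,8.5,0,0],[0,0,0,5,0,0],[0,0,0,0,0,0],[0,0,0,0,0,0]]'
python3 -m pendant '[[0,0,0,0,0,0],[0,0,0,0,0,0],[0,0,0,0,0,0],[0,0,0,0,0,0],[0,0,0,0,0,0],[0,0,0,0,0,0],[0,0,0,0,0,0]]' -0.1 30
python3 -m pendant '[[0,0,0,0,0,0],[0,0,0,0,0,0],[0,0,0,0,0,0],[0,0,0,0,0,0],[0,0,0,0,0,0]]' 1
python3 -m pendant '[[-15,0,0,0,0,0],[-30,0,0,0,0,0],[-40,0,0,0,0,0],[-40,0,-20,0,0,0],[-25,0,-30,0,0,0],[0,0,-30,0,0,0],[0,0,0,0,0,0],[0,0,0,0,0,0],[0,0,0,0,0,0]]'
python3 -c "
from h import *
st,im=shot('wrist','w8');print(st['force'],st['ee_pos']);shot('scene','s8');shot('top','t8')
cv2.imwrite('pics/c8.png',cv2.resize(im[150:330,160:350,::-1],None,fx=3.2,fy=3.2,interpolation=2))"
```

```text
clock: 23.0
ee_pos: [0.5088, -0.211, 0.0461]
eef_rot: [[-0.0, 0.782, 0.623], [0.0, 0.623, -0.782], [-1.0, -0.0, -0.0]]
force: [0.5, -0.1, -0.5]
finger_gap: 0.0857
clock: 23.7
ee_pos: [0.5088, -0.211, 0.0462]
eef_rot: [[-0.0, 1.0, 0.0], [0.0, 0.0, -1.0], [-1.0, -0.0, -0.0]]
force: [0.6, 0.0, -0.0]
finger_gap: 0.0853
clock: 24.4
ee_pos: [0.5096, -0.2112, 0.0467]
eef_rot: [[0.002, 1.0, -0.001], [-0.001, -0.001, -1.0], [-1.0, 0.002, 0.001]]
force: [2.6, -0.2, -0.6]
finger_gap: 0.0545
clock: 24.9
ee_pos: [0.5086, -0.2109, 0.0462]
eef_rot: [[-0.001, 1.0, -0.001], [0.0, -0.001, -1.0], [-1.0, -0.001, -0.0]]
force: [-0.0, -0.4, 0.2]
finger_gap: 0.0857
clock: 25.8
ee_pos: [0.5088, -0.1315, 0.1963]
eef_rot: [[-0.0, 1.0, -0.002], [-0.0, -0.002, -1.0], [-1.0, -0.0, 0.0]]
force: [-0.6, -0.3, -0.8]
finger_gap: 0.0851
[-0.58778853 -0.33982869 -0.76675678] [ 0.50879462 -0.13151502  0.19633647]
```

View pics/c8.png

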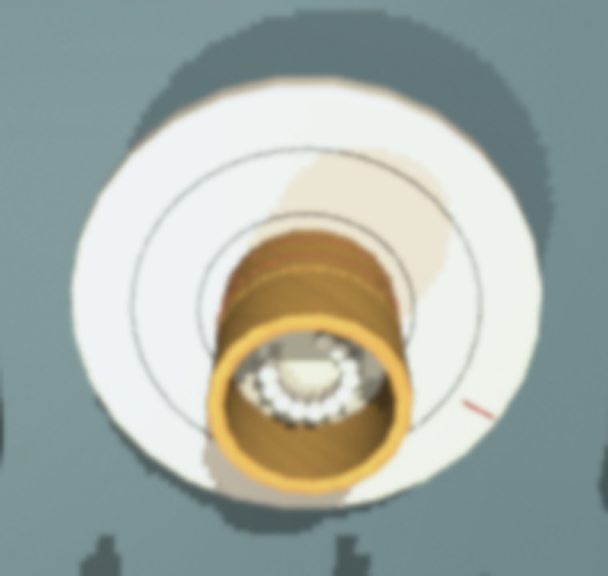

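View pics/s8.png

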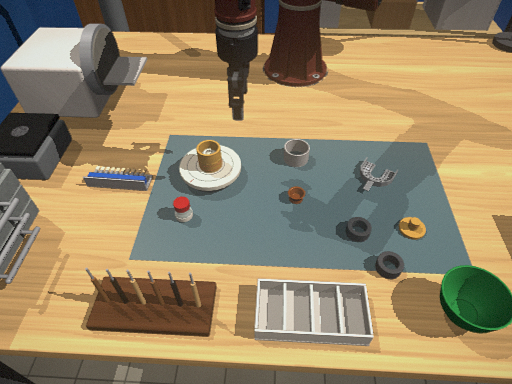

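```bash

python3 -m pendant '[[0,14,-38,0,0,0],[0,16,-44,0,0,0],[0,16,-44,0,0,0],[0,16,-44,0,0,0],[0,16,-44,0,0,0],[0,16,-44,0,0,0],[0,16,-44,0,0,0],[0,16,-44,0,0,0],[0,16,-40,0,0,0],[0,4,-10,0,0,0]]'
python3 -m pendant '[[0,0,0,0,0,0],[0,0,0,0,0,0],[0,0,0,0,0,0]]'
python3 -c "
from h import *
st,im=shot('wrist','w9');print(st['force'],st['ee_pos'])"
```

```text
clock: 26.95
ee_pos: [0.6565, 0.2685, 0.1953]
eef_rot: [[-0.0, 1.0, 0.001], [0.001, 0.001, -1.0], [-1.0, -0.0, -0.001]]
force: [-0.7, -0.1, 0.0]
finger_gap: 0.0857
clock: 27.25
ee_pos: [0.6553, 0.2628, 0.196]
eef_rot: [[-0.001, 1.0, -0.003], [-0.001, -0.003, -1.0], [-1.0, -0.001, 0.001]]
force: [0.3, -0.3, -0.9]
finger_gap: 0.0854
[ 0.2748774  -0.25602931 -0.94017241] [0.65531421 0.26275448 0.19599153]
```

View pics/w9.png

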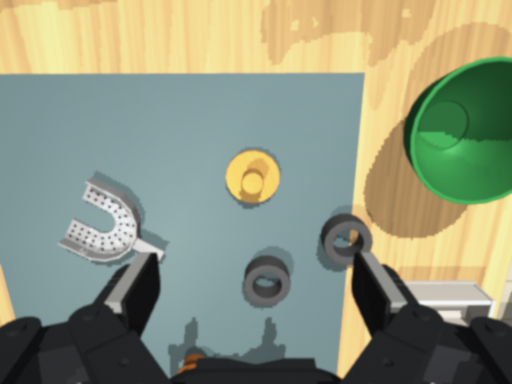

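```bash
python3 - <<'E'
from h import *
im,T=load("w9")
b=mask(im,"brass");mm=np.zeros_like(b);mm[140:215,215:290]=b[140:215,215:290]
m,s,c=blob(mm,(252,178),5);print(s,c,circ("wrist",T,m,.008,.028)); print("knob",onplane("wrist",(251.5,183),.030,T))
cv2.imwrite("pics/c9.png",cv2.resize(im[140:310,210:380,::-1],None,fx=3.5,fy=3.5,interpolation=2))
E
```

```text
[ 226  150   53   53 2183] [252.33898305 176.15895557] (array([0.6546, 0.2488]), array([0.6546, 0.2488, 0.0272]), np.float64(0.84))
knob [0.65399489 0.24884403 0.03      ]
```

View pics/c9.png

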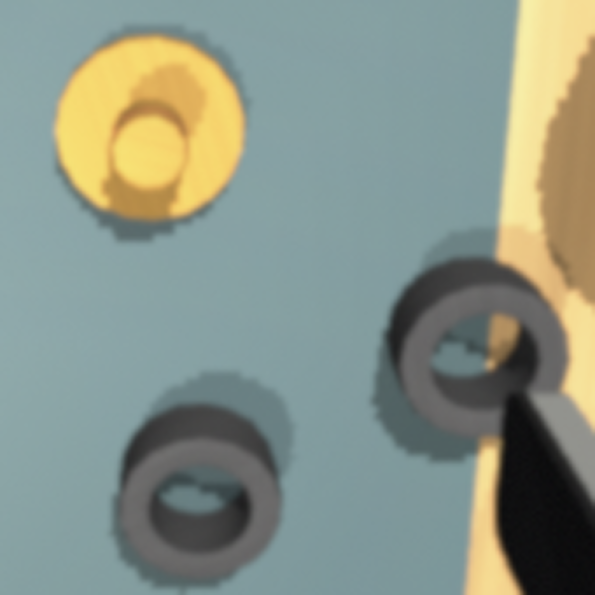

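```bash

python3 -m pendant '[[25,-1,14,0,0,0],[40,0,0,0,0,0],[40,0,0,0,0,0],[30,0,0,0,0,0],[15,0,0,0,0,0],[15,0,0,0,0,0],[8,0,0,0,0,0],[0,0,0,0,0,0],[0,0,0,0,0,0],[0,0,0,0,0,0]]'
```

```text
clock: 28.3
ee_pos: [0.656, 0.2513, 0.0253]
eef_rot: [[0.003, 1.0, -0.001], [0.001, -0.001, -1.0], [-1.0, 0.003, -0.001]]
force: [0.3, 0.6, -0.0]
finger_gap: 0.0853
```

```bash

python3 -m pendant '[[6,-1,2,0,0,0],[5,0,0,0,0,0],[2,0,0,0,0,0],[0,0,0,0,0,0],[0,0,0,0,0,0],[0,0,0,0,0,0]]'
python3 -m pendant '[[0,0,0,0,0,0],[0,0,0,0,0,0],[0,0,0,0,0,0],[0,0,0,0,0,0],[0,0,0,0,0,0],[0,0,0,0,0,0],[0,0,0,0,0,0],[0,0,0,0,0,0],[0,0,0,0,0,0]]' -1 20
```

```text
clock: 28.9
ee_pos: [0.6537, 0.2489, 0.0104]
eef_rot: [[0.0, 1.0, -0.001], [0.0, -0.001, -1.0], [-1.0, 0.0, -0.0]]
force: [0.5, 0.4, 0.1]
finger_gap: 0.0851
clock: 29.8
ee_pos: [0.6534, 0.2488, 0.0105]
eef_rot: [[-0.0, 1.0, -0.001], [-0.0, -0.001, -1.0], [-1.0, -0.0, 0.0]]
force: [-1.5, -0.5, 2.9]
finger_gap: 0.0209
```

```bash

python3 -m pendant '[[0,0,0,0,0,0],[0,0,0,0,0,0],[0,0,0,0,0,0],[0,0,0,0,0,0],[0,0,0,-8.5,0,0],[0,0,0,-8.5,0,0],[0,0,0,-8.5,0,0],[0,0,0,-8.5,0,0],[0,0,0,-8.5,0,0],[0,0,0,-8.5,0,0]]' 0.2
python3 -m pendant '[[0,0,0,-8.5,0,0],[0,0,0,-8.5,0,0],[0,0,0,-8.5,0,0],[0,0,0,-8.5,0,0],[0,0,0,-5,0,0],[0,0,0,0,0,0],[0,0,0,0,0,0]]'
python3 -m pendant '[[0,0,0,0,0,0],[0,0,0,0,0,0],[0,0,0,0,0,0],[0,0,0,0,0,0],[0,0,0,0,0,0],[0,0,0,0,0,0],[0,0,0,0,0,0],[0,0,0,0,0,0]]' -1 60
```

```text
clock: 30.8
ee_pos: [0.6536, 0.2488, 0.0102]
eef_rot: [[0.0, 0.626, 0.78], [0.0, 0.78, -0.626], [-1.0, 0.0, 0.0]]
force: [-0.1, -0.3, -0.3]
finger_gap: 0.0513
clock: 31.5
ee_pos: [0.6536, 0.2488, 0.0103]
eef_rot: [[0.0, 0.003, 1.0], [0.0, 1.0, -0.003], [-1.0, 0.0, 0.0]]
force: [-0.8, -0.1, 0.1]
finger_gap: 0.051
clock: 32.3
ee_pos: [0.6538, 0.2488, 0.0106]
eef_rot: [[0.0, 0.002, 1.0], [0.0, 1.0, -0.002], [-1.0, 0.0, 0.0]]
force: [0.5, -0.6, 1.9]
finger_gap: 0.0197
```

```bash

python3 -m pendant '[[-8,0,0,0,0,0],[-25,0,0,0,0,0],[-40,0,0,0,0,0],[-40,-10,-3,0,0,0],[-30,-30,-9,0,0,0],[-7,-42,-13,0,0,0],[0,-42,-13,0,0,0],[0,-42,-13,0,0,0],[0,-42,-13,0,0,0],[0,-42,-13,0,0,0]]'
python3 -m pendant '[[0,-42,-13,0,0,0],[0,-42,-13,0,0,0],[0,-42,-13,0,0,0],[0,-42,-13,0,0,0],[0,-32,-12,0,0,0],[0,-10,-3.5,0,0,0],[0,0,0,0,0,0],[0,0,0,0,0,0],[0,0,0,0,0,0],[0,0,0,0,0,0]]'
python3 -c "
from h import *
st,im=shot('wrist','w10');print(st['force'],st['ee_pos'])"
```

```text
clock: 33.3
ee_pos: [0.5746, -0.0024, 0.1598]
eef_rot: [[-0.001, 0.001, 1.0], [0.0, 1.0, -0.001], [-1.0, 0.0, -0.001]]
force: [1.2, 0.0, -2.7]
finger_gap: 0.0197
clock: 34.3
ee_pos: [0.5087, -0.2096, 0.1602]
eef_rot: [[-0.0, -0.001, 1.0], [0.001, 1.0, 0.001], [-1.0, 0.001, -0.0]]
force: [-0.4, -1.1, -0.9]
finger_gap: 0.0199
[-0.40206877 -1.08892783 -0.87322027] [ 0.50874741 -0.20956306  0.1601602 ]
```

View pics/w10.png

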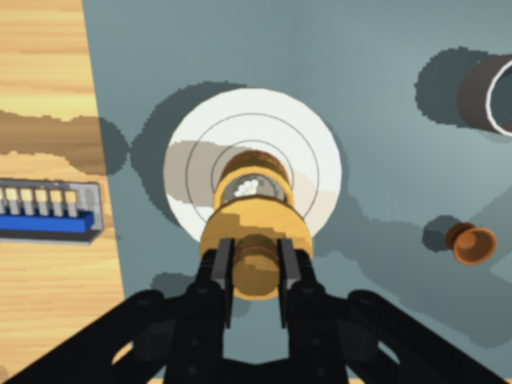

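```bash

python3 -m pendant '[[8,-1.5,0.5,0,0,0],[14,0,0,0,0,0],[12,0,0,0,0,0],[8,0,0,0,0,0],[4,0,0,0,0,0],[2,0,0,0,0,0],[0,0,0,0,0,0],[0,0,0,0,0,0],[0,0,0,0,0,0]]'
python3 -c "
from h import *
st,im=shot('wrist','w11');print(st['force'],st['ee_pos'])"
```

```text
clock: 35.25
ee_pos: [0.5093, -0.2128, 0.113]
eef_rot: [[0.001, 0.001, 1.0], [-0.001, 1.0, -0.001], [-1.0, -0.001, 0.001]]
force: [-0.1, -0.6, -2.2]
finger_gap: 0.0198
[-0.10237247 -0.55532448 -2.21877853] [ 0.50934123 -0.21276697  0.11297477]
```

View pics/w11.png

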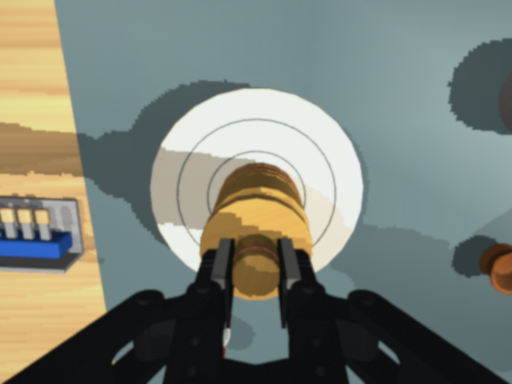

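```bash

python3 -m pendant '[[4,1,0,0,0,0],[3,0,0,0,0,0],[2,0,0,0,0,0],[0,0,0,0,0,0],[0,0,0,0,0,0],[0,0,0,0,0,0]]'
python3 -m pendant '[[1,0,0,0,0,0],[1,0,0,0,0,0],[0,0,0,0,0,0],[0,0,0,0,0,0]]'

```

```text
clock: 35.9
ee_pos: [0.5089, -0.2115, 0.1033]
eef_rot: [[0.0, 0.001, 1.0], [-0.0, 1.0, -0.001], [-1.0, -0.0, 0.0]]
force: [-0.2, -0.3, -2.6]
finger_gap: 0.0197
clock: 36.3
ee_pos: [0.5092, -0.2116, 0.1025]
eef_rot: [[0.0, 0.001, 1.0], [-0.0, 1.0, -0.001], [-1.0, -0.0, 0.0]]
force: [-2.8, 1.8, 5.5]
finger_gap: 0.0196
```

```bash

python3 -m pendant '[[0,0,0,0,0,0],[0,0,0,0,0,0],[0,0,0,0,0,0],[0,0,0,0,0,0],[0,0,0,0,0,0],[0,0,0,0,0,0],[0,0,0,0,0,0],[0,0,0,0,0,0]]' 1 30
python3 -m pendant '[[8,0,0,0,0,0],[10,0,0,0,0,0],[8,0,0,0,0,0],[2,0,0,0,0,0],[0,0,0,0,0,0],[0,0,0,0,0,0]]'
python3 -m pendant '[[0,0,0,0,0,0],[0,0,0,0,0,0],[0,0,0,0,0,0],[0,0,0,0,0,0],[0,0,0,0,0,0],[0,0,0,0,0,0],[0,0,0,0,0,0]]' -0.1 30
```

```text
clock: 37.1
ee_pos: [0.5089, -0.2115, 0.1013]
eef_rot: [[-0.0, 0.001, 1.0], [0.0, 1.0, -0.001], [-1.0, 0.0, -0.0]]
force: [0.6, -0.1, 0.8]
finger_gap: 0.0854
clock: 37.7
ee_pos: [0.5089, -0.2115, 0.0732]
eef_rot: [[-0.0, 0.001, 1.0], [0.0, 1.0, -0.001], [-1.0, 0.0, -0.0]]
force: [-0.1, 1.0, 0.3]
finger_gap: 0.0854
clock: 38.4
ee_pos: [0.5093, -0.2113, 0.0743]
eef_rot: [[0.001, 0.002, 1.0], [0.0, 1.0, -0.002], [-1.0, 0.0, 0.001]]
force: [-1.3, 2.1, 4.9]
finger_gap: 0.0557
```

Next, the squeeze along the other direction. Then I'll release, rise and check.

```bash

python3 -m pendant '[[0,0,0,0,0,0],[0,0,0,0,0,0],[0,0,0,0,0,0],[0,0,0,0,0,0],[0,0,0,8.5,0,0],[0,0,0,8.5,0,0],[0,0,0,8.5,0,0],[0,0,0,8.5,0,0],[0,0,0,8.5,0,0],[0,0,0,8.5,0,0]]' 1
python3 -m pendant '[[0,0,0,8.5,0,0],[0,0,0,8.5,0,0],[0,0,0,8.5,0,0],[0,0,0,8.5,0,0],[0,0,0,5,0,0],[0,0,0,0,0,0],[0,0,0,0,0,0]]'
python3 -m pendant '[[0,0,0,0,0,0],[0,0,0,0,0,0],[0,0,0,0,0,0],[0,0,0,0,0,0],[0,0,0,0,0,0],[0,0,0,0,0,0],[0,0,0,0,0,0]]' -0.1 30
python3 -m pendant '[[0,0,0,0,0,0],[0,0,0,0,0,0],[0,0,0,0,0,0],[0,0,0,0,0,0],[0,0,0,0,0,0]]' 1
python3 -m pendant '[[-15,0,0,0,0,0],[-30,0,0,0,0,0],[-40,0,0,0,0,0],[-40,0,-20,0,0,0],[0,0,-30,0,0,0],[0,0,-30,0,0,0],[0,0,0,0,0,0],[0,0,0,0,0,0],[0,0,0,0,0,0]]'
python3 -c "
from h import *
st,im=shot('wrist','w12');print(st['force'],st['ee_pos']);
cv2.imwrite('pics/c12.png',cv2.resize(im[150:350,160:350,::-1],None,fx=3,fy=3,interpolation=2))"
```

```text
clock: 39.4
ee_pos: [0.5088, -0.2115, 0.0731]
eef_rot: [[-0.0, 0.782, 0.623], [-0.0, 0.623, -0.782], [-1.0, -0.0, -0.0]]
force: [0.1, 0.7, -0.3]
finger_gap: 0.0854
clock: 40.1
ee_pos: [0.5088, -0.2115, 0.0732]
eef_rot: [[-0.0, 1.0, 0.0], [0.0, 0.0, -1.0], [-1.0, -0.0, -0.0]]
force: [0.5, 0.7, -0.2]
finger_gap: 0.0854
clock: 40.8
ee_pos: [0.5094, -0.2117, 0.0736]
eef_rot: [[0.001, 1.0, -0.001], [-0.0, -0.001, -1.0], [-1.0, 0.001, 0.0]]
force: [2.5, -0.4, 0.4]
finger_gap: 0.0546
clock: 41.3
ee_pos: [0.5087, -0.2114, 0.0732]
eef_rot: [[-0.0, 1.0, -0.001], [0.0, -0.001, -1.0], [-1.0, -0.0, -0.0]]
force: [-1.6, -0.3, -0.1]
finger_gap: 0.0852
clock: 42.2
ee_pos: [0.5092, -0.1322, 0.1988]
eef_rot: [[0.001, 1.0, -0.002], [-0.001, -0.002, -1.0], [-1.0, 0.001, 0.001]]
force: [-0.0, 0.6, 0.9]
finger_gap: 0.0854
[-0.01540835  0.62082352  0.91301026] [ 0.50915045 -0.13218519  0.19882016]
```

View pics/c12.png

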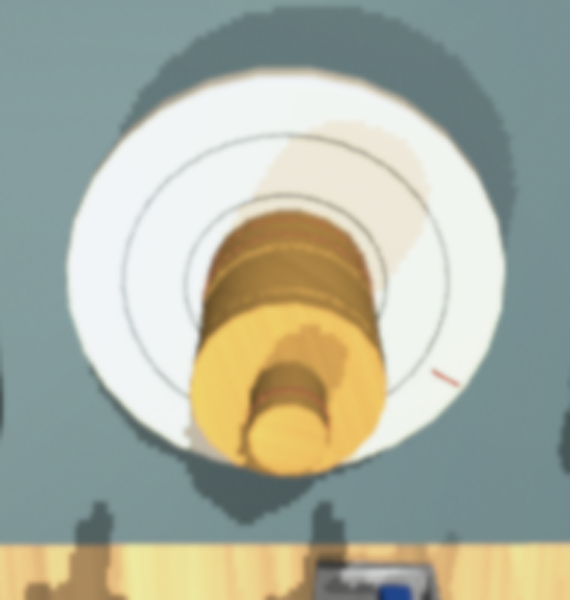

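```bash
python3 - <<'E'
from h import *
im,T=load("w9");print(onplane("wrist",(267.1,285.1),.024,T))
h=cv2.cvtColor(im,cv2.COLOR_RGB2HSV);m=((h[...,1]<50)&(h[...,2]>85)&(h[...,2]<150)).astype(np.uint8)
mm=np.zeros_like(m);mm[255:310,240:295]=m[255:310,240:295];m,s,c=blob(mm,(267,285),3);print(s,c,circ("wrist",T,m,.024,.026))
E
```

```text
[0.67019948 0.13015041 0.024     ]
[ 241  255   53   55 1633] [266.99632578 282.29577465] (array([0.6699, 0.1385]), array([0.6701, 0.1351, 0.0325]), np.float64(6.17))
```

```bash

python3 -m pendant '[[0,18,-28,0,0,0],[0,24,-40,0,0,0],[0,24,-40,0,0,0],[0,24,-40,0,0,0],[0,24,-40,0,0,0],[0,24,-40,0,0,0],[20,18,-26,0,0,0],[40,5,-8,0,0,0],[40,0,0,0,0,0],[20,0,0,0,0,0]]'
python3 -m pendant '[[10,0,0,0,0,0],[0,0,0,0,0,0],[0,0,0,0,0,0],[0,0,0,0,0,0]]'
python3 -c "
from h import *
st,im=shot('wrist','w13');print(st['force'],st['ee_pos'])
T=pose('wrist',st);print(proj('wrist',(.67,.13,.024),T))"
```

```text
clock: 43.25
ee_pos: [0.6678, 0.1295, 0.0729]
eef_rot: [[-0.007, 1.0, -0.002], [-0.001, -0.002, -1.0], [-1.0, -0.007, 0.001]]
force: [-0.7, -0.5, -0.3]
finger_gap: 0.0851
clock: 43.65
ee_pos: [0.6724, 0.13, 0.0709]
eef_rot: [[0.004, 1.0, -0.002], [0.0, -0.002, -1.0], [-1.0, 0.004, -0.0]]
force: [0.4, -0.4, -0.0]
finger_gap: 0.0854
[ 0.44871206 -0.39296753 -0.04792275] [0.67236239 0.13002948 0.07085196]
(np.float64(247.12980218940172), np.float64(218.19225428097045))
```

View pics/w13.png

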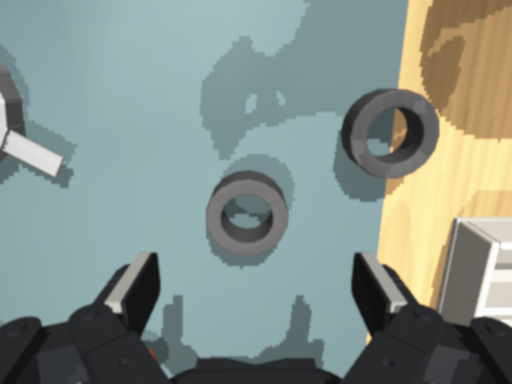

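```bash

python3 -m pendant '[[15,-1.5,0,0,0,0],[20,0,0,0,0,0],[16,0,0,0,0,0],[9,0,0,0,0,0],[5,0,0,0,0,0],[0,0,0,0,0,0],[0,0,0,0,0,0],[0,0,0,0,0,0]]'
python3 -m pendant '[[1,0,0,0,0,0],[0,0,0,0,0,0],[0,0,0,0,0,0],[0,0,0,0,0,0],[0,0,0,0,0,0],[0,0,0,0,0,0],[0,0,0,0,0,0],[0,0,0,0,0,0]]' -0.2 25
```

```text
clock: 44.5
ee_pos: [0.6698, 0.1304, 0.0044]
eef_rot: [[0.002, 1.0, -0.001], [0.0, -0.001, -1.0], [-1.0, 0.002, -0.0]]
force: [-0.7, -0.3, 0.2]
finger_gap: 0.0853
clock: 45.3
ee_pos: [0.6687, 0.1303, 0.003]
eef_rot: [[-0.001, 1.0, -0.001], [-0.0, -0.001, -1.0], [-1.0, -0.001, 0.0]]
force: [-2.7, -0.4, 6.5]
finger_gap: 0.051
```

```bash

python3 -m pendant '[[0,0,0,0,0,0],[0,0,0,0,0,0],[0,0,0,0,0,0],[0,0,0,0,0,0],[0,0,0,-8.5,0,0],[0,0,0,-8.5,0,0],[0,0,0,-8.5,0,0],[0,0,0,-8.5,0,0],[0,0,0,-8.5,0,0],[0,0,0,-8.5,0,0]]' 0.7
python3 -m pendant '[[0,0,0,-8.5,0,0],[0,0,0,-8.5,0,0],[0,0,0,-8.5,0,0],[0,0,0,-8.5,0,0],[0,0,0,-5,0,0],[0,0,0,0,0,0],[0,0,0,0,0,0]]'
python3 -m pendant '[[0,0,0,0,0,0],[0,0,0,0,0,0],[0,0,0,0,0,0],[0,0,0,0,0,0],[0,0,0,0,0,0],[0,0,0,0,0,0],[0,0,0,0,0,0]]' -0.2 60
```

```text
clock: 46.3
ee_pos: [0.6689, 0.1303, 0.0021]
eef_rot: [[0.0, 0.626, 0.78], [-0.0, 0.78, -0.626], [-1.0, 0.0, 0.0]]
force: [0.6, -0.1, -0.0]
finger_gap: 0.0728
clock: 47.0
ee_pos: [0.6689, 0.1303, 0.0022]
eef_rot: [[-0.0, 0.003, 1.0], [0.0, 1.0, -0.003], [-1.0, 0.0, -0.0]]
force: [0.2, 0.2, -0.0]
finger_gap: 0.0727
clock: 47.7
ee_pos: [0.6695, 0.1302, 0.003]
eef_rot: [[0.001, 0.002, 1.0], [-0.0, 1.0, -0.002], [-1.0, -0.0, 0.001]]
force: [0.6, -1.4, 5.5]
finger_gap: 0.0497
```

```bash

python3 -m pendant '[[-8,0,0,0,0,0],[-25,0,0,0,0,0],[-40,0,0,0,0,0],[-40,0,0,0,0,0],[-40,-21,-10,0,0,0],[-10,-40,-19,0,0,0],[0,-40,-19,0,0,0],[0,-40,-19,0,0,0],[0,-40,-19,0,0,0],[0,-40,-19,0,0,0]]'
python3 -m pendant '[[0,-40,-19,0,0,0],[0,-40,-19,0,0,0],[0,-30,-13,0,0,0],[0,-10,-4,0,0,0],[0,0,0,0,0,0],[0,0,0,0,0,0],[0,0,0,0,0,0],[0,0,0,0,0,0]]'
python3 -c "
from h import *
st,im=shot('wrist','w14');print(st['force'],st['ee_pos'])"
```

```text
clock: 48.7
ee_pos: [0.561, -0.0911, 0.1636]
eef_rot: [[-0.003, 0.001, 1.0], [0.002, 1.0, -0.001], [-1.0, 0.002, -0.003]]
force: [-0.1, -1.2, -3.8]
finger_gap: 0.0497
clock: 49.5
ee_pos: [0.5088, -0.2091, 0.1651]
eef_rot: [[-0.0, -0.0, 1.0], [0.001, 1.0, 0.0], [-1.0, 0.001, -0.0]]
force: [-0.2, 0.2, -3.1]
finger_gap: 0.0499
[-0.15473537  0.18223303 -3.08646594] [ 0.5088259  -0.20909829  0.16509934]
```

View pics/w14.png

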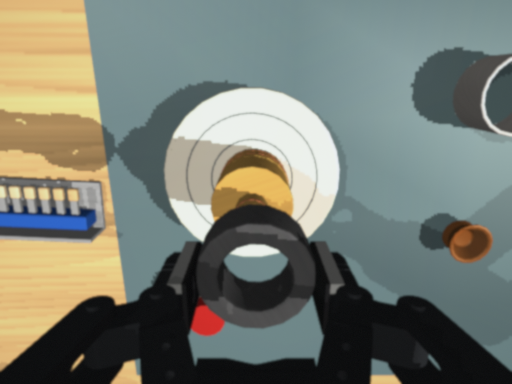

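```bash

python3 -m pendant '[[6,-1.2,0.5,0,0,0],[12,0,0,0,0,0],[14,0,0,0,0,0],[10,0,0,0,0,0],[5,0,0,0,0,0],[3,0,0,0,0,0],[0,0,0,0,0,0],[0,0,0,0,0,0],[0,0,0,0,0,0]]'
python3 -c "
from h import *
st,im=shot('wrist','w15');print(st['force'],st['ee_pos'])"
```

```text
clock: 50.45
ee_pos: [0.5094, -0.212, 0.116]
eef_rot: [[0.001, 0.002, 1.0], [-0.001, 1.0, -0.002], [-1.0, -0.001, 0.001]]
force: [-0.8, -0.2, -2.2]
finger_gap: 0.0498
[-0.84014134 -0.20534701 -2.19790675] [ 0.50940098 -0.2120265   0.11603582]
```

View pics/w15.png

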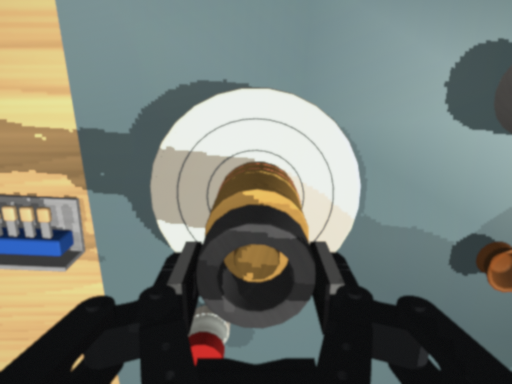

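```bash

python3 -m pendant '[[4,0.5,0,0,0,0],[4,0,0,0,0,0],[2,0,0,0,0,0],[1,0,0,0,0,0],[0,0,0,0,0,0],[0,0,0,0,0,0],[0,0,0,0,0,0]]'
python3 -m pendant '[[1,0,0,0,0,0],[1,0,0,0,0,0],[0,0,0,0,0,0],[0,0,0,0,0,0]]'

```

```text
clock: 51.2
ee_pos: [0.509, -0.2113, 0.1045]
eef_rot: [[0.0, 0.001, 1.0], [-0.0, 1.0, -0.001], [-1.0, -0.0, 0.0]]
force: [-0.2, -0.5, -3.3]
finger_gap: 0.0498
clock: 51.6
ee_pos: [0.5091, -0.2113, 0.1029]
eef_rot: [[0.0, 0.001, 1.0], [-0.0, 1.0, -0.001], [-1.0, -0.0, 0.0]]
force: [-1.6, 1.4, 1.4]
finger_gap: 0.0498
```

```bash

python3 -m pendant '[[0.5,0,0,0,0,0],[0,0,0,0,0,0],[0,0,0,0,0,0]]'
python3 -m pendant '[[0,0,0,0,0,0],[0,0,0,0,0,0],[0,0,0,0,0,0],[0,0,0,0,0,0],[0,0,0,0,0,0],[0,0,0,0,0,0]]' 1
python3 -m pendant '[[-15,0,0,0,0,0],[-30,0,0,0,0,0],[-40,0,0,0,0,0],[-40,0,-20,0,0,0],[0,0,-30,0,0,0],[0,0,-30,0,0,0],[0,0,0,0,0,0],[0,0,0,0,0,0],[0,0,0,0,0,0]]'
python3 -c "
from h import *
st,im=shot('wrist','w16');print(st['force'],st['ee_pos']);
_,s=shot('scene','s16');_,t=shot('top','t16')
a=cv2.resize(im[60:330,140:380,::-1],(480,540));b=cv2.resize(s[130:190,170:250,::-1],(320,240),interpolation=2);c=cv2.resize(t[185:260,270:350,::-1],(320,300),interpolation=2)
cv2.imwrite('pics/c16.png',np.hstack([a,np.vstack([b,c])]))"
```

```text
clock: 51.9
ee_pos: [0.5092, -0.2114, 0.1029]
eef_rot: [[0.0, 0.001, 1.0], [-0.0, 1.0, -0.001], [-1.0, -0.0, 0.0]]
force: [-2.7, 1.4, 5.2]
finger_gap: 0.0498
clock: 52.5
ee_pos: [0.5089, -0.2112, 0.1017]
eef_rot: [[-0.0, 0.001, 1.0], [0.0, 1.0, -0.001], [-1.0, 0.0, -0.0]]
force: [1.3, 0.4, 0.5]
finger_gap: 0.0851
clock: 53.4
ee_pos: [0.4298, -0.2113, 0.2276]
eef_rot: [[0.002, 0.001, 1.0], [-0.001, 1.0, -0.001], [-1.0, -0.001, 0.002]]
force: [0.5, 0.3, -0.2]
finger_gap: 0.0854
[ 0.45021844  0.26388974 -0.23322395] [ 0.42976494 -0.21134468  0.2276149 ]
```

View pics/c16.png

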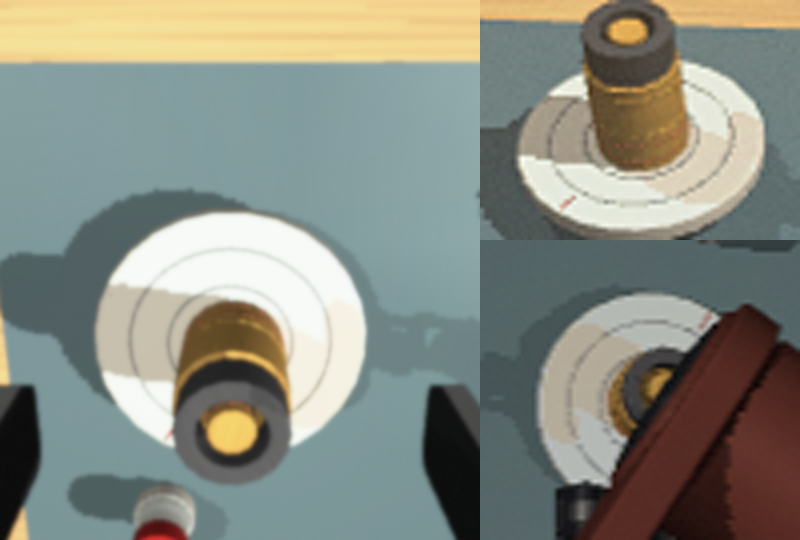

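View pics/s16.png

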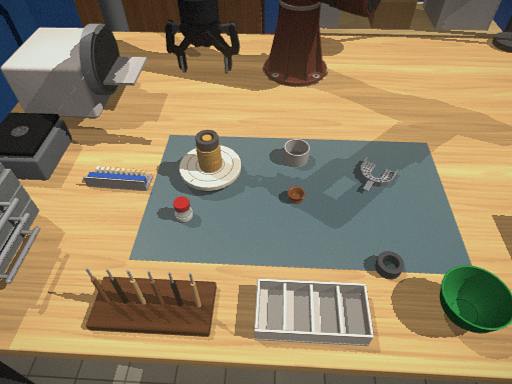

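```bash
python3 tt.py w16 w8 w12 w7 w15; python3 - <<'E'
from h import *
im,T=load("w16")
b=mask(im,"brass")
cv2.imwrite("pics/c17.png",cv2.resize(im[155:300,180:330,::-1],None,fx=4,fy=4,interpolation=2))
for p in [(.5115,-.2115),(.509,-.211)]:
    for R in (.034,.055,.075): 
        a=[proj("wrist",(p[0]+R*np.cos(t),p[1]+R*np.sin(t),.036),T) for t in np.radians([0,90,180,270])]
        print(p,R,np.round((np.array(a)-[180,155])*4).tolist())
E
```

```text
w16 556 [ 0.51081551 -0.21064608] 0.001264347097662675
[ 45  50  38  40  49  23  25  46  41  39  57 103] [0.1, 0.4, -0.2, 0.5, 2.2, 1.6, 0.9, 1.2, 0.0, -0.1, 0.9, 1.9]
w8 554 [ 0.50953634 -0.21338725] 0.001466816360351129
[15 56 70 65 60 44 44 54 50 50 46  0] [1.7, 1.4, -1.6, -0.9, 1.4, 1.2, -0.3, -0.2, 0.8, 0.7, 1.3, None]
w12 516 [ 0.50958982 -0.21346909] 0.0015238187613424317
[11 64 44 41 60 44 51 54 50 51 46  0] [1.4, 1.5, -1.4, -0.3, 1.5, 1.0, 0.8, -0.1, 1.0, 0.9, 1.4, None]
w7 1273 [ 0.50979799 -0.21019988] 0.0016043630502605235
[201  95  74  84  14   0  21  24  84 177 207 292] [0.8, -0.6, -0.4, 0.1, -0.3, None, 3.3, -1.1, -2.3, 0.2, 0.0, 0.5]
w15 986 [ 0.50985266 -0.21027278] 0.0016302394315883353
[158  80  64  65  21   0   0  25  99 139 112 223] [0.9, -0.6, -0.4, 0.3, 0.5, None, None, -2.1, 0.3, 0.6, 0.1, 0.4]
(0.5115, -0.2115) 0.034 [[301.0, 419.0], [424.0, 309.0], [300.0, 194.0], [177.0, 310.0]]
(0.5115, -0.2115) 0.055 [[301.0, 483.0], [501.0, 309.0], [300.0, 119.0], [101.0, 310.0]]
(0.5115, -0.2115) 0.075 [[301.0, 543.0], [573.0, 309.0], [300.0, 44.0], [28.0, 310.0]]
(0.509, -0.211) 0.034 [[302.0, 411.0], [426.0, 301.0], [302.0, 185.0], [179.0, 301.0]]
(0.509, -0.211) 0.055 [[303.0, 476.0], [503.0, 301.0], [302.0, 109.0], [102.0, 301.0]]
(0.509, -0.211) 0.075 [[303.0, 535.0], [576.0, 301.0], [302.0, 35.0], [29.0, 301.0]]
```

View pics/c17.png

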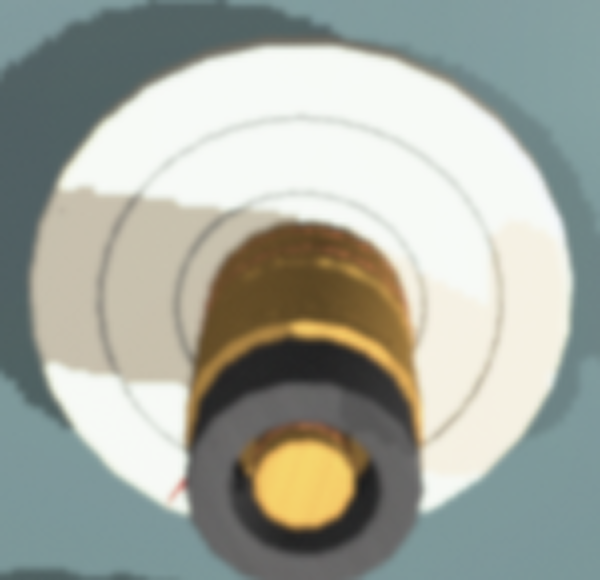

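```bash
python3 -c "
from plant import *
s=read_state();print(s['clock'],s['force']);print(finish_job())"
```

```text
53.55 [-0.10205386  0.45840167 -0.10402078]
the job is handed in; nothing more can be done
None
```

I built the flask on the turntable in the order you asked and handed it in at 53.6 s of the 109 s allowed. From the bottom up it is lower half, ring, lid with knob up, then the weight. For the weight I used the dark ring nearest the base.

- **Fit:** I lowered each part until I felt contact and let go before fetching the next. I then squeezed the gripper across both seams, ring to lower half and lid to ring, in two directions to bring the edges flush. In the last wrist and scene pictures the stack stands upright with its edges flush, and the weight lies flat around the knob. At hand-in the gripper was clear of the stack and the force reading was near zero.
- **Centring:** by my last pixel check the flask stands about 2–3 mm off the platter's middle, still inside the 68 mm circle. My estimates of the platter's centre disagreed with each other by about 2–3 mm. I judged moving the finished stack riskier than leaving it.
- **Bystanders:** the casting ring, dappen dish, jar, tray, shade guide and spare dark ring look unmoved in the last scene picture. I checked this by eye only.

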